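Blank off two flanged pipe stubs for a pressure test

TASK

Blank off the two open pipe stubs for a pressure test. On the wide flange stack, from the bottom up, the black rubber seal, the steel spacer ring, the cork gasket and the large brass cap, and put the small brass cap on the narrow flange: every part flat and centred over its pipe, caps boss up. Leave the tape measure, the copper elbow and the white tub where they lie.

Things in the scene. Friction and masses are not known exactly. Their poses are not given: they have to be found in the camera images.
- wide_face (a point): Centre of the flat top face of the wide flange, 45 mm above the bench, z up. The flange is a steel disc 80 mm across and 13 mm thick, bored 24 mm, with four small bolt holes near its rim, on a short upright copper pipe with a round foot, fixed to the bench. The 60 mm parts go on it.
- narrow_face (a point): Centre of the flat top face of the narrow flange, 45 mm above the bench, z up. The flange is a steel disc 54 mm across and 13 mm thick, bored 13 mm, with four small bolt holes near its rim, on a short upright copper pipe with a round foot, fixed to the bench. Only the small cap goes on it.
- rubber_seal: Black rubber seal: flat round ring, 60 mm outside, 40 mm hole, 10 mm thick, about 30 g. Origin at the centre of its underside, z up along its axis. Lies flat and loose on the bench; grip across the outside.
- steel_spacer: Steel spacer ring: flat round ring, 60 mm outside, 20 mm hole, 16 mm thick, about 300 g, the thickest ring with the smallest hole. Origin at the centre of its underside, z up along its axis. Lies flat and loose on the bench; grip across the outside.
- cork_gasket: Light brown cork gasket: flat round ring, 60 mm outside, 30 mm hole, 7 mm thick, about 20 g, the thinnest ring. Origin at the centre of its underside, z up along its axis. Lies flat and loose on the bench; grip across the outside.
- large_cap: Large brass blanking cap: a flat solid disc, 60 mm across and 10 mm thick, with a round boss 26 mm across standing on its middle from 10 to 34 mm high; about 330 g. Grip it by the boss. Origin at the centre of its underside, z up. Lies loose on the bench, boss up.
- small_cap: Small brass blanking cap: a flat solid disc, 40 mm across and 10 mm thick, with a round boss 18 mm across standing on its middle from 10 to 34 mm high; about 150 g. Grip it by the boss. Origin at the centre of its underside, z up. Lies loose on the bench, boss up.
- tape_measure: Yellow and black tape measure, about 75 x 70 mm, 36 mm high, loose on the bench; to be left alone. Origin at the centre of its underside.
- copper_elbow: Copper pipe elbow lying flat, about 70 x 75 mm, 26 mm high, loose on the bench; to be left alone. Origin at bench height in the middle of the L.
- white_tub: Round white plastic tub, closed, 76 mm across and 34 mm high, loose on the bench beyond the flanges; to be left alone. Origin at the centre of its underside.
There are look-alikes about, which are no part of the job. Leave any purple or red look-alike of the small_cap alone.

How it is judged:
At the end, for the whole second after the job is handed in: Rubber seal, steel spacer, cork gasket and large cap lie in that order, bottom up, on the wide flange and the small cap on the narrow one: caps boss up, each within 8 mm of its flange axis, 3 mm of its stacked height and 7 degrees of flat; all released and at rest (horizontal distance between each of rubber_seal, steel_spacer, cork_gasket, large_cap and wide_face below 0.008 m and ((z of rubber_seal in the frame of wide_face between -0.003 and 0.003 m and angle between rubber_seal's own z axis and vertical below 0.12 rad) or (z of rubber_seal in the frame of wide_face between 0.007 and 0.013 m and angle between rubber_seal's own z axis and vertical above 3.02 rad)) and linear speed of each of rubber_seal, steel_spacer, cork_gasket, large_cap, small_cap below 0.01 m/s and contact force between each of rubber_seal, steel_spacer, cork_gasket, large_cap, small_cap and the fingers below 0.05 N and ((z of steel_spacer in the frame of wide_face between 0.007 and 0.013 m and angle between steel_spacer's own z axis and vertical below 0.12 rad) or (z of steel_spacer in the frame of wide_face between 0.023 and 0.029 m and angle between steel_spacer's own z axis and vertical above 3.02 rad)) and ((z of cork_gasket in the frame of wide_face between 0.023 and 0.029 m and angle between cork_gasket's own z axis and vertical below 0.12 rad) or (z of cork_gasket in the frame of wide_face between 0.03 and 0.036 m and angle between cork_gasket's own z axis and vertical above 3.02 rad)) and z of large_cap in the frame of wide_face between 0.03 and 0.036 m and angle between each of large_cap, small_cap's own z axis and vertical below 0.12 rad and horizontal distance between small_cap and narrow_face below 0.008 m and z of small_cap in the frame of narrow_face between -0.003 and 0.003 m); the robot touches nothing.
It fails at once if the tape measure is moved by more than 20 mm (distance of tape_measure from where it was at the start of the episode above 0.02 m).
It fails at once if the copper elbow is moved by more than 20 mm (distance of copper_elbow from where it was at the start of the episode above 0.02 m).
It fails at once if the white tub is moved by more than 20 mm (distance of white_tub from where it was at the start of the episode above 0.02 m).
It also fails if it takes over 112 s, if anything falls off the work surface, if the arm or the gripper's body presses on something with over 40 N, if the wrist force passes 120 N, or if a joint passes its speed limit or range.

ROBOT

A 6-joint arm with a two-finger parallel gripper is mounted at the origin on the work surface. World frame = base frame: x ahead of the robot, y to its left, z up, the work surface at z = 0. Lengths are in m, angles in rad, forces in N, time in s.
With the tool pointing down it reaches from about 0.35 to 1 m from the base axis. Payload 7.1 kg.
Tool frame: the origin (TCP) lies between the finger pads; the fingertips stand 22 mm ahead of it and the grasp point (between the pads) lies 3 mm ahead of it; z points along the fingers, y is the line along which they close (so a half turn about z gives the same grasp; the last joint's range is limited). The gripper opens to 85 mm and grips with 20 to 120 N. Pads are 22 mm wide; open, the fingers measure 114 mm over their backs; the gripper's body (76 mm by 85 mm) begins 54 mm behind the grasp point. The pads swing forward as they close: fully open they stand 13 mm farther back than shut.
Start: joints at [-1.361, 0.423, 1.63, -0, 1.089, -0.019], TCP at [0.142, -0.609, 0.219] pointing down, gripper open.
Joint ranges: [-3, 3], [-0.9, 2.11], [0.09, 2.58], [-1.31, 4.45], [0.11, 2.69], [-2.54, 2.54]. Speed limits (rad/s): [2.39, 2.39, 3.01, 3.14, 3.14, 3.14].

INTERFACE

Orientations are given as a rotation vector (axis times angle).
In Python, from rig import manip gives the robot as it stands. The module is installed in compiled form; this text tells all that it offers. Calls block until the motion is done:
- manip.move_to(position, orientation): joint-space move of the TCP to a pose.
- manip.servo_line(position, orientation=None, rate=0.15): straight line of the TCP; orientation=None keeps the orientation; rate is the mean speed in m/s.
- manip.set_joints(angles): joint-space move.
- manip.command_gripper(opening, f_grip=None): finger opening in m; f_grip is the grip in N (None keeps the last); returns when the fingers have stopped.
- manip.hold(seconds).
- manip.solve_ik(position, orientation): joint angles nearest the present ones, or None.
- manip.camera(name): name is "scene" or "top"; returns a dict with "image" (384x512x3 uint8, red, green, blue), "fx", "fy", "cx", "cy" (pixels), "k1" (the pictures are not rectified: a ray, as slopes to the right and down, at radius r is drawn at 1 + k1 r^2 times it, then the intrinsics apply), "cam_to_world" (4x4, takes a point from camera to world coordinates). Camera axes: x right, y down, z forward; pixel columns grow to the right and rows downward; lengths in m; the calibration is good to about 2 mm. A picture is of the moment at which its call begins. There is no depth.
A pose or a line that the arm cannot do raises manip.IKError and nothing moves.
- manip.sign_off(): hands the job in; it is judged then, once.
Readings, each from a call of its own:
- manip.get_time(): time.
- manip.get_joint_positions(): joint angles.
- manip.get_joint_vel(): joint speeds.
- manip.get_tau(): joint torques, N m.
- manip.get_position(): TCP position.
- manip.get_ee_rot(): TCP orientation.
- manip.get_contact_force(): force on the tool from outside, world axes, zero at the start.
- manip.get_torque(): the same for the moment, N m.
- manip.get_width(): finger opening in m.
- manip.get_grip_force(): force on a finger pad.
Only numpy, scipy, OpenCV 4.12 (cv2) and the standard library are available. Lean on these libraries where they do the work, as an engineer would, in place of code of your own. Each camera call takes 0.05 s, during which the arm holds its last target. There are 200 camera calls.

## Working session

There is one attempt and no reset: what is moved stays moved. The work goes in short steps, each a Python script; the robot and the scene stay as the last script left them, time stands still between calls to the robot, and variables do not carry over. Pictures are saved under pics/ and viewed, at most 14 in all, crops included, and the job is handed in when it is done.

```bash
mkdir -p pics
python3 - <<'E'
from rig import manip
import cv2,pickle
d={}
for n in("top","scene"):
    c=manip.camera(n);d[n]=c
    cv2.imwrite(f"pics/{n}0.png",cv2.resize(c["image"][:,:,::-1],(800,600),interpolation=cv2.INTER_CUBIC))
    print(n,c["fx"],c["fy"],c["cx"],c["cy"],c["k1"]);print(c["cam_to_world"].round(3))
pickle.dump(d,open("c0.pkl","wb"))
print(manip.get_time(),manip.get_ee_rot(),manip.get_width())
E
```

```text
top 442.1421892563359 442.1421892563359 247.49537489574428 193.26400759503025 -0.023892453603447564
[[-0.019 -0.998  0.052  0.496]
 [-0.999  0.021  0.033 -0.025]
 [-0.034 -0.051 -0.998  1.058]
 [ 0.     0.     0.     1.   ]]
scene 423.06179819011396 423.06179819011396 256.8846527993653 195.04641385095545 -0.07500691122966113
[[ 0.444  0.57  -0.691  1.399]
 [ 0.896 -0.299  0.329 -0.39 ]
 [-0.019 -0.765 -0.644  0.814]
 [ 0.     0.     0.     1.   ]]
0.1 [-3.11967365e+00 -3.58430284e-01  2.03561637e-04] 0.08544297598786395
```

View pics/top0.png

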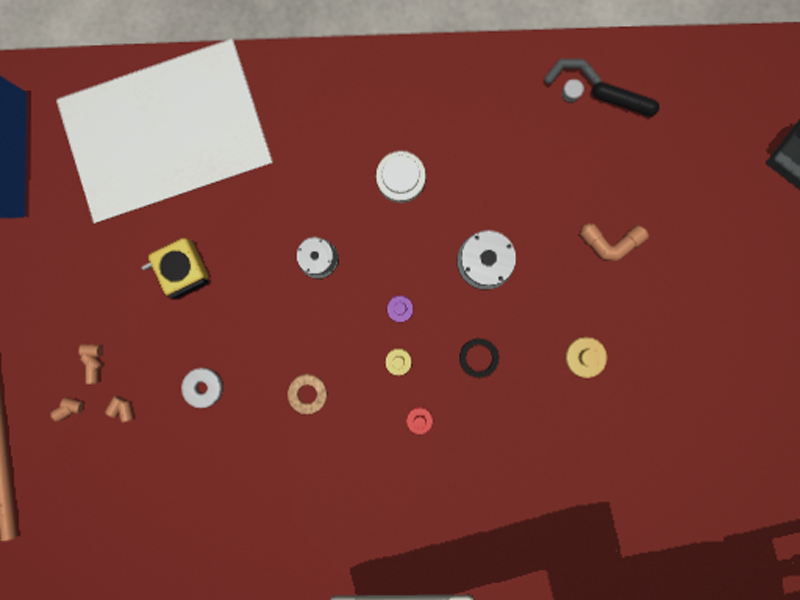

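View pics/scene0.png

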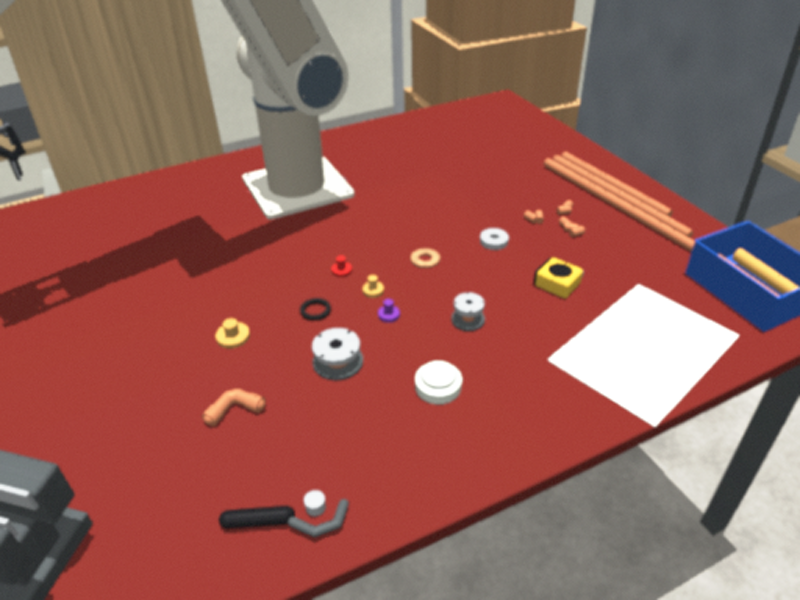

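The top view (800 px scale) shows these parts:
- Steel ring at (202,388), cork (307,394), rubber (479,358).
- Large cap at (587,357), small brass cap (398,362).
- Wide flange at (488,257), narrow flange (316,256).
- Purple look-alike at (400,309) and red at (419,421).

The scene view agrees with this. Next I'll measure positions from both views.

```bash
cat > vis.py <<'E'
import numpy as np,cv2
from scipy.spatial.transform import Rotation
def ray(c,uv,z):
    K=np.array([[c["fx"],0,c["cx"]],[0,c["fy"],c["cy"]],[0,0,1.]])
    n=cv2.undistortPoints(np.array(uv,float).reshape(-1,1,2),K,np.array([c["k1"],0,0,0.])).reshape(-1,2)
    T=c["cam_to_world"];d=np.c_[n,np.ones(len(n))]@T[:3,:3].T;o=T[:3,3]
    return (o+d*((z-o[2])/d[:,2:]))
def blob(c,mask,uv0,z,r=26):
    """outer contour nearest uv0 -> min enclosing circle of its rays on plane z: centre, diameter(mm)"""
    m=np.zeros_like(mask);cv2.circle(m,tuple(int(round(a)) for a in uv0),r,255,-1);m&=mask
    cs,_=cv2.findContours(m,cv2.RETR_EXTERNAL,cv2.CHAIN_APPROX_NONE)
    k=max(cs,key=cv2.contourArea)
    p=cv2.convexHull(ray(c,k.reshape(-1,2),z)[:,:2].astype(np.float32)*1000)
    M=cv2.moments(p);ctr=np.array([M["m10"],M["m01"]])/M["m00"]
    return ctr/1000,2*np.sqrt(M["m00"]/np.pi)
def masks(c):
    im=c["image"];hsv=cv2.cvtColor(im,cv2.COLOR_RGB2HSV);H,S,V=cv2.split(hsv)
    fg=~(((H<6)|(H>172))&(S>130)); fg=fg.astype(np.uint8)*255
    white=((S<60)&(V>140)).astype(np.uint8)*255
    dark=((V<70)&(S<130)).astype(np.uint8)*255
    brass=((H>15)&(H<35)&(S>60)&(V>90)).astype(np.uint8)*255
    return dict(fg=fg,white=white,dark=dark,brass=brass)
E
python3 - <<'E'
import pickle;from vis import *
d=pickle.load(open("c0.pkl","rb"))
P=dict(steel=((202,388),(494,238),"fg",.008),cork=((307,394),(425,257),"fg",.0035),rubber=((479,358),(316,309),"fg",.005),
large=((587,357),(232,333),"brass",.005),small=((398,362),(373,287),"brass",.005),wide=((488,257),(336,346),"white",.045),narrow=((316,256),(469,303),"white",.045))
for n,(a,b,m,z) in P.items():
    for cam,uv in(("top",a),("scene",b)):
        c=d[cam];print(n,cam,*[np.round(q,4) for q in blob(c,masks(c)[m],np.array(uv)*.64,z)])
ims=[]
c=d["top"];m=masks(c)
cv2.imwrite("pics/m0.png",np.vstack([np.hstack([m["fg"],m["white"]]),np.hstack([m["dark"],m["brass"]])])[::2,::2])
E
```

```text
steel top [0.4259 0.297 ] 63.1733
steel scene [0.4232 0.2984] 76.9936
cork top [0.4134 0.1359] 60.0739
cork scene [0.4112 0.1363] 67.761
rubber top [ 0.4635 -0.1266] 57.6538
rubber scene [ 0.5504 -0.1323] 60.8072
large top [ 0.4616 -0.288 ] 59.691
large scene [ 0.4552 -0.2872] 65.0449
small top [ 0.4604 -0.0043] 38.3685
small scene [ 0.4515 -0.0016] 46.8922
wide top [ 0.6115 -0.1409] 78.4605
wide scene [ 0.6127 -0.1416] 80.9187
narrow top [0.6209 0.116 ] 52.0352
narrow scene [0.6224 0.115 ] 55.1578
```

View pics/m0.png

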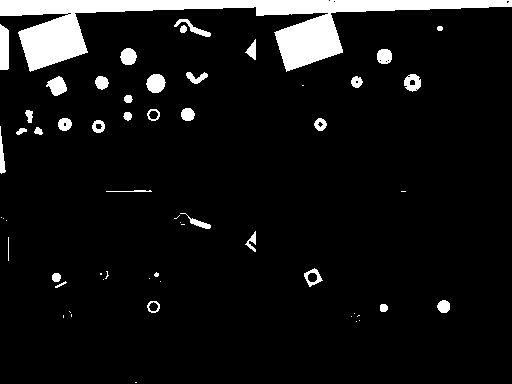

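The mask sheet (fg, white, dark, brass) shows clean blobs. The top-view diameters match the sizes given and the flanges agree across both views to within 1.5 mm, so I'll use the top-view values. Next: probe the fingertip height beside the rubber seal, then grasp it.

```bash
cat > rob.py <<'E'
from rig import manip as m
import numpy as np
from scipy.spatial.transform import Rotation as R
DOWN=R.from_matrix(np.array([[0,1,0],[1,0,0],[0,0,-1.]])).as_rotvec()  # fingers close along world x
POS=dict(steel=(.4259,.297),cork=(.4134,.1359),rubber=(.4635,-.1266),large=(.4616,-.288),small=(.4604,-.0043),wide=(.6115,-.1409),narrow=(.6209,.116))
def above(n,z): m.move_to([*POS[n],z],DOWN)
def line(n,z,rate=.15): m.servo_line([*POS[n],z],DOWN,rate)
def stat(s): print(s,"t",round(m.get_time(),2),"pos",np.round(m.get_position(),4),"w",round(m.get_width(),4),"F",np.round(m.get_contact_force(),1),"grip",round(m.get_grip_force(),1),flush=True)
E
python3 - <<'E'
from rob import *
m.command_gripper(.070,30)
above("rubber",.08);stat("above")
f0=m.get_contact_force()[2]
line("rubber",.026,.1);stat("near")
z=.026
while z>.010 and abs(m.get_contact_force()[2]-f0)<3:
    z-=.001;line("rubber",z,.03)
stat("probe end")
E
```

```text
above t 2.54 pos [ 0.4638 -0.1274  0.0802] w 0.0699 F [-0.3  0.9 -1.5] grip 0.0
near t 3.23 pos [ 0.4636 -0.1268  0.0261] w 0.0697 F [-0.2 -0.4 -0.3] grip 0.0
probe end t 7.23 pos [ 0.4635 -0.1266  0.0099] w 0.0701 F [-0.6 -0.6  0.7] grip 0.0
```

Run:
```python
from rob import *
line("rubber",.018,.1)
m.command_gripper(.064)
f0=m.get_contact_force()[2];z=.018
while z>.008 and m.get_contact_force()[2]-f0<3:
    z-=.001;line("rubber",z,.05)
stat("probe end");print(z)
```

```text
probe end t 10.22 pos [ 0.4635 -0.1266  0.008 ] w 0.064 F [ 0.1 -0.3  0.4] grip 0.0
0.00799999999999999
```

Run:
```python
from rob import *
m.command_gripper(.05,30);stat("closed")
line("rubber",.03,.1);stat("lifted")
import cv2
c=m.camera("scene");cv2.imwrite("pics/s1.png",cv2.resize(c["image"][150:250,140:270,::-1],(780,600),interpolation=cv2.INTER_CUBIC))
```

```text
closed t 10.51 pos [ 0.4635 -0.1266  0.008 ] w 0.0502 F [0.5 0.3 0.7] grip 0.0
lifted t 10.88 pos [ 0.464  -0.1268  0.0304] w 0.05 F [-0.6  0.   0.6] grip 0.0
```

View pics/s1.png

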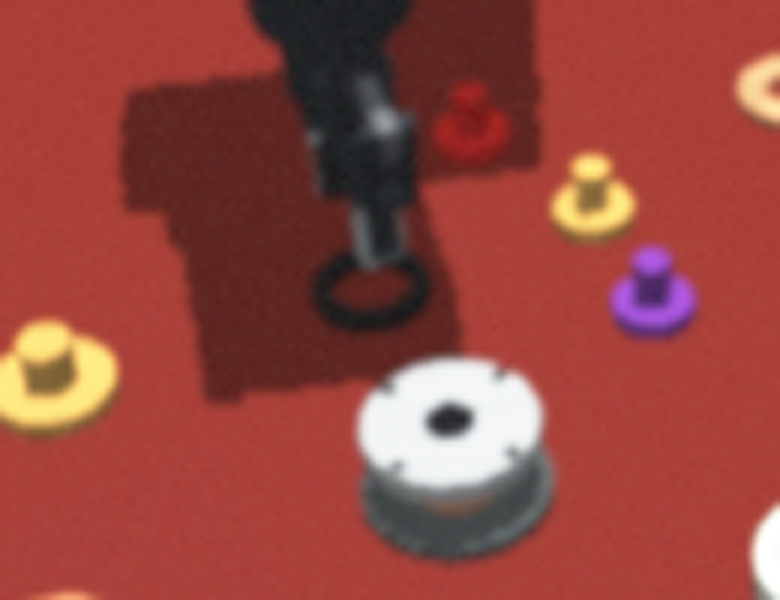

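Run:
```python
from rob import *
from vis import *
c=m.camera("scene");print(np.round(m.get_ee_rot(),4),DOWN)
for z in(0,.01,.02,.03,.04):print(z,ray(c,[(140+378/6,150+268/6),(140+360/6,150+225/6)],z).round(3).tolist())
cv2.imwrite("pics/s2.png",cv2.resize(c["image"][110:230,130:290,::-1],(800,600),interpolation=cv2.INTER_CUBIC))
t=m.camera("top");cv2.imwrite("pics/t2.png",cv2.resize(t["image"][170:320,230:430,::-1],(800,600),interpolation=cv2.INTER_CUBIC))
print(ray(t,[(300,230)],0),m.get_time())
```

```text
[-2.2214e+00 -2.2214e+00  1.0000e-04] [2.22144147 2.22144147 0.        ]
0 [[0.447, -0.116, 0.0], [0.411, -0.112, 0.0]]
0.01 [[0.459, -0.12, 0.01], [0.423, -0.116, 0.01]]
0.02 [[0.471, -0.123, 0.02], [0.435, -0.119, 0.02]]
0.03 [[0.482, -0.126, 0.03], [0.447, -0.123, 0.03]]
0.04 [[0.494, -0.13, 0.04], [0.459, -0.126, 0.04]]
[[ 0.46065649 -0.11244372  0.        ]] 11.025
```

View pics/t2.png

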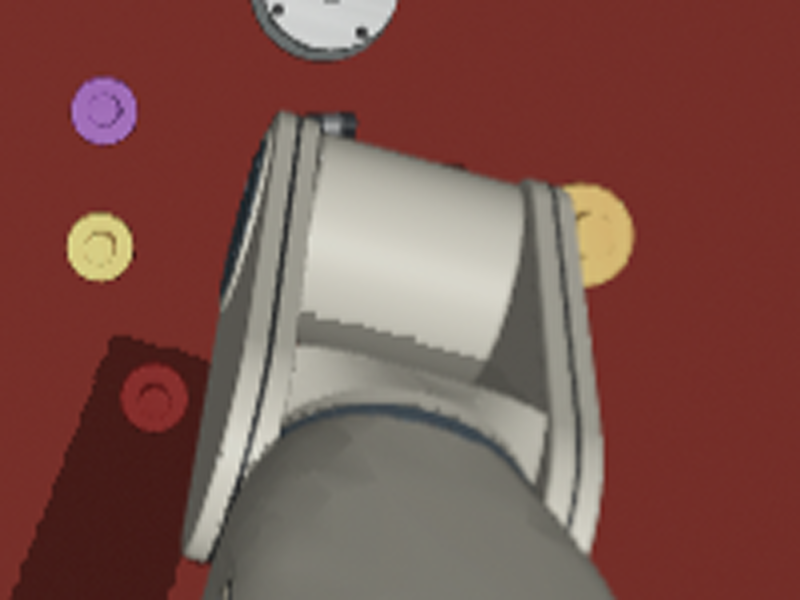

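View pics/s2.png

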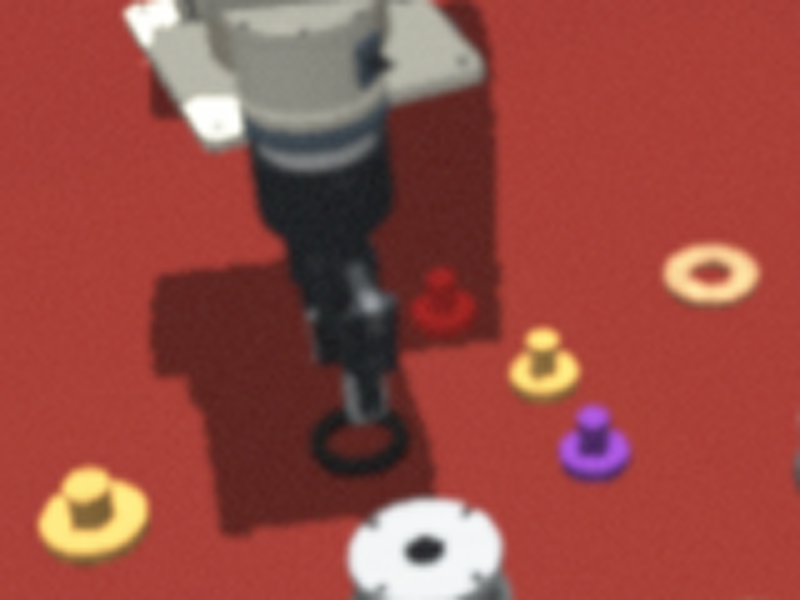

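The crops show the near fingertip at about the TCP's own height (z≈0.03), so the tips sit roughly 20 mm higher than the stated geometry. That explains the empty close above the ring. I'll keep probing downward.

Run:
```python
from rob import *
m.command_gripper(.068)
line("rubber",.008,.15);z=.008
f0=m.get_contact_force()[2];print(f0)
while z>-.016 and m.get_contact_force()[2]-f0<4:
    z-=.001;line("rubber",z,.05)
stat("probe end");print(z)
```

```text
0.008347783385089971
probe end t 17.64 pos [ 0.4634 -0.1266 -0.0161] w 0.0682 F [ 0.3 -0.  -0.9] grip 0.0
-0.016000000000000007
```

Run:
```python
from rob import *
from vis import *
c=m.camera("scene")
cv2.imwrite("pics/s3.png",cv2.resize(c["image"][150:225,150:250,::-1],(800,600),interpolation=cv2.INTER_CUBIC))
print(m.get_joint_positions(),m.get_ee_rot())
```

```text
[-2.91396188e-01  6.33968863e-01  2.04561184e+00  9.32616777e-06
  4.62099997e-01 -2.91424769e-01] [-2.22136279e+00 -2.22140773e+00  5.98245417e-05]
```

View pics/s3.png

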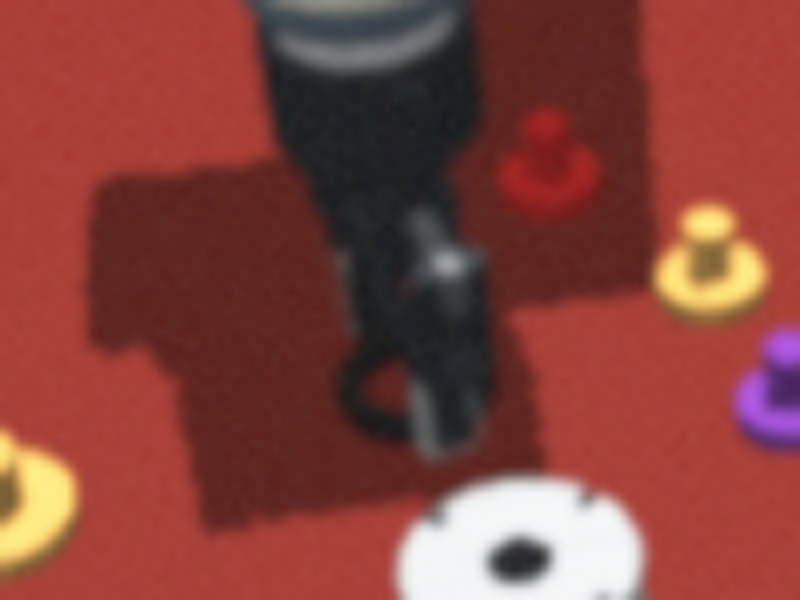

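Run:
```python
from vis import *;import pickle
c=pickle.load(open("c0.pkl","rb"))["scene"]
for z in(0,.01,.02,.03):print(z,ray(c,[(150+440/8,150+455/8),(150+392/8,150+398/8)],z).round(4)[:,:2].tolist())
```

```text
0 [[0.502, -0.1309], [0.4638, -0.1353]]
0.01 [[0.513, -0.1341], [0.4753, -0.1384]]
0.02 [[0.524, -0.1372], [0.4868, -0.1415]]
0.03 [[0.535, -0.1404], [0.4983, -0.1447]]
```

Run:
```python
from rob import *
m.command_gripper(.05,30);stat("closed")
```

```text
closed t 17.95 pos [ 0.4636 -0.1266 -0.0155] w 0.0587 F [-2.8 -0.1  8.2] grip 30.3
```

```bash
cat >> rob.py <<'E'
def lift(n,z): line(n,z,.25)
def place(n,z,release,dz=.004,thr=5):
    """go over n, come down to z+dz, feel for the seat in 1 mm steps, release, go up"""
    above(n,z+.035);line(n,z+dz,.12);m.hold(.1);f0=m.get_contact_force()[2];zz=z+dz;stat("pre")
    while zz>z-.004 and m.get_contact_force()[2]-f0<thr:
        zz-=.001;line(n,zz,.05)
    stat("seat %.4f"%(zz-z))
    m.command_gripper(release);stat("open");lift(n,z+.06)
E
python3 - <<'E'
from rob import *
lift("rubber",.07);stat("lift")
place("wide",.0295,.068)
import cv2
c=m.camera("scene");cv2.imwrite("pics/s4.png",cv2.resize(c["image"][150:270,150:310,::-1],(800,600),interpolation=cv2.INTER_CUBIC))
E
```

```text
lift t 18.44 pos [ 0.4639 -0.1267  0.0707] w 0.0587 F [ 1.4  0.1 -0.2] grip 32.3
pre t 19.6 pos [ 0.6115 -0.141   0.034 ] w 0.0587 F [-0.1 -0.6 -0.4] grip 32.3
seat -0.0010 t 20.85 pos [ 0.6117 -0.1409  0.0296] w 0.0586 F [-2.9  0.7 11. ] grip 33.2
open t 21.11 pos [ 0.6114 -0.1409  0.0283] w 0.0682 F [-0.1  0.1 -0.1] grip 0.0
```

View pics/s4.png

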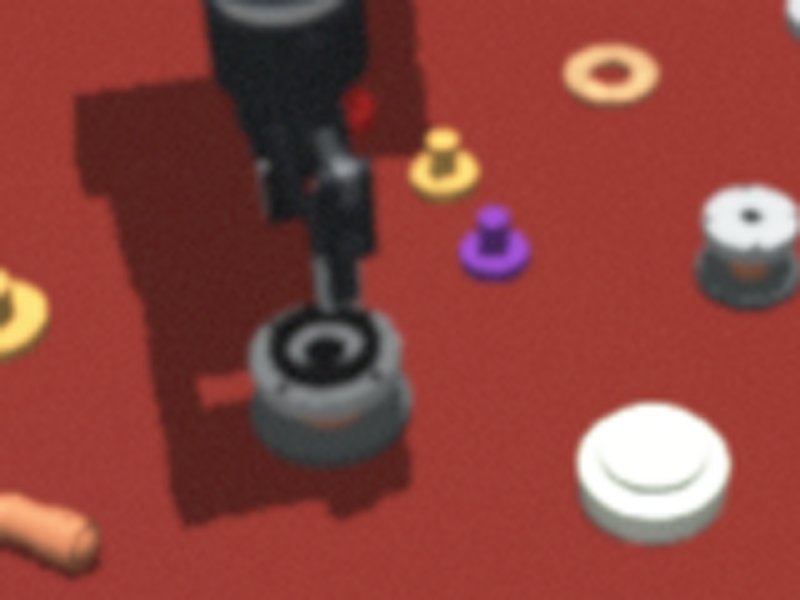

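The seal sits centred on the wide flange, and the seating height was as predicted. Now the steel spacer and then the cork.

```bash
cat >> rob.py <<'E'
def pick(n,z,opening,close,f):
    m.command_gripper(opening,f);above(n,z+.06);line(n,z,.12);stat("at "+n)
    m.command_gripper(close,f);stat("gripped");lift(n,z+.09);stat("lifted")
E
python3 - <<'E'
from rob import *
pick("steel",-.0115,.071,.05,60)
if m.get_width()>.055: place("wide",.0435,.068)
import cv2
from vis import *
c=m.camera("scene");cv2.imwrite("pics/s5.png",cv2.resize(c["image"][150:270,150:310,::-1],(800,600),interpolation=cv2.INTER_CUBIC))
E
```

```text
at steel t 24.16 pos [ 0.4262  0.2969 -0.0114] w 0.0712 F [-0.2  0.   0.3] grip 0.0
gripped t 24.45 pos [ 0.4266  0.2973 -0.0103] w 0.0568 F [ 0.  -1.5  6.7] grip 64.6
lifted t 24.96 pos [0.4258 0.297  0.0786] w 0.0566 F [-0.4  0.5 -3.5] grip 64.5
pre t 27.2 pos [ 0.6117 -0.1406  0.0479] w 0.0567 F [ 0.7 -0.9 -2.9] grip 64.4
seat 0.0000 t 28.2 pos [ 0.6117 -0.141   0.0447] w 0.0568 F [-4.   0.9  9. ] grip 65.7
open t 28.48 pos [ 0.6116 -0.1409  0.0434] w 0.0679 F [0.2 0.5 0.6] grip 0.0
```

View pics/s5.png

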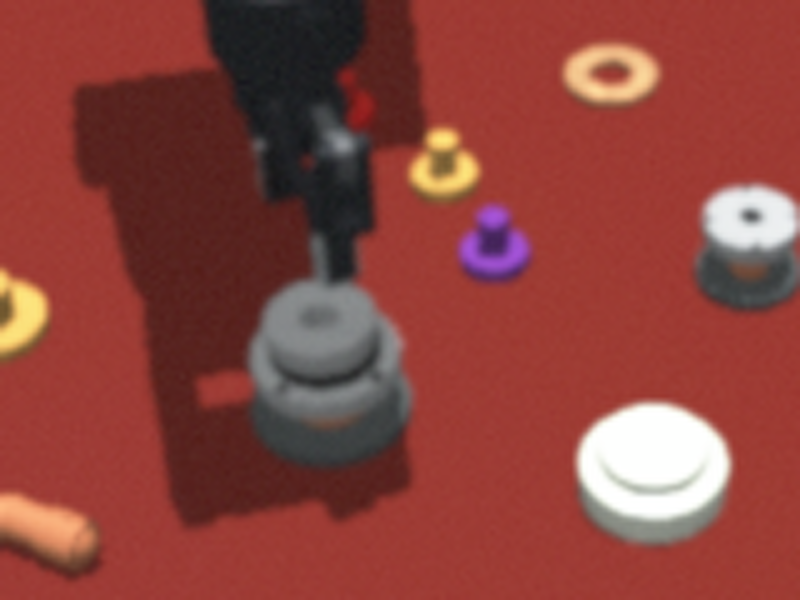

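The spacer sits flat and centred on the seal. Cork next, then the large cap.

Run:
```python
from rob import *
pick("cork",-.0145,.070,.05,25)
assert m.get_width()>.054
place("wide",.0565,.068)
pick("large",.0055,.050,.015,60)
from vis import *
c=m.camera("scene");cv2.imwrite("pics/s6.png",cv2.resize(c["image"][150:270,110:270,::-1],(800,600),interpolation=cv2.INTER_CUBIC))
```

```text
at cork t 31.08 pos [ 0.4137  0.1357 -0.0144] w 0.0697 F [0.6 0.2 0.9] grip 0.0
gripped t 31.37 pos [ 0.4141  0.136  -0.0137] w 0.0571 F [-0.6 -1.4  6. ] grip 26.8
lifted t 31.88 pos [0.4138 0.1361 0.0763] w 0.0571 F [-1.1 -0.  -0.9] grip 26.8
pre t 33.67 pos [ 0.6117 -0.1405  0.061 ] w 0.0574 F [ 0.1 -1.1 -0.3] grip 26.8
seat -0.0000 t 34.67 pos [ 0.6115 -0.1409  0.0574] w 0.0571 F [-2.7  0.8  8.1] grip 27.6
open t 34.93 pos [ 0.6114 -0.1409  0.0563] w 0.0684 F [-0.2  0.7  0.7] grip 0.0
at large t 37.16 pos [ 0.4622 -0.2878  0.0057] w 0.0498 F [ 0.3 -0.3  0.2] grip 0.0
gripped t 37.51 pos [ 0.4622 -0.2883  0.0067] w 0.0238 F [-0.6  2.2  5.7] grip 58.6
lifted t 38.02 pos [ 0.4613 -0.2879  0.0954] w 0.0232 F [-0.2  0.3 -5.2] grip 59.1
```

View pics/s6.png

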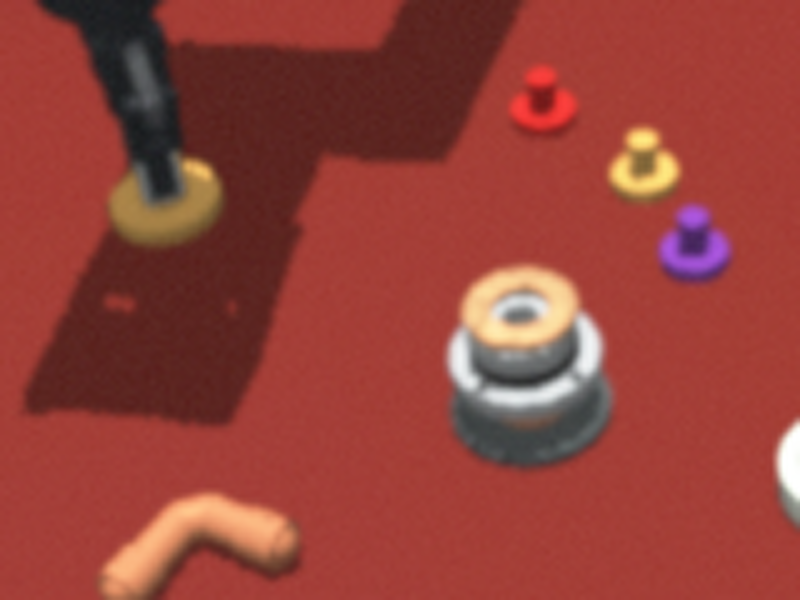

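The stack is centred and the large cap is held level. I'll place it, then do the small cap.

Run:
```python
from rob import *
place("wide",.0835,.045)
pick("small",.0065,.042,.008,50)
assert m.get_width()>.012
place("narrow",.0515,.036)
m.move_to([.40,-.30,.25],DOWN);m.hold(.5);stat("clear")
from vis import *
c=m.camera("scene");cv2.imwrite("pics/s7.png",cv2.resize(c["image"][120:270,140:340,::-1],(800,600),interpolation=cv2.INTER_CUBIC))
t=m.camera("top");mk=masks(t)["brass"];im=t["image"]
cv2.imwrite("pics/t7.png",cv2.resize(im[130:210,170:350,::-1],(800,356),interpolation=cv2.INTER_CUBIC))
for n,uv,z in(("wide",(312,164),.083),("narrow",(202,164),.050)):print(n,blob(t,mk,uv,z),POS[n])
```

```text
pre t 39.43 pos [ 0.6111 -0.1415  0.0875] w 0.0234 F [ 0.2 -0.4 -2.9] grip 59.3
seat 0.0000 t 40.43 pos [ 0.6118 -0.1409  0.0847] w 0.0239 F [-3.   2.2  7.4] grip 60.6
open t 40.77 pos [ 0.6116 -0.141   0.0835] w 0.0456 F [ 0.3 -0.1  0.6] grip 0.0
at small t 42.91 pos [ 0.4611 -0.0046  0.0067] w 0.0418 F [ 0.1 -0.7  1. ] grip 0.0
gripped t 43.26 pos [ 0.4611 -0.0044  0.0074] w 0.0155 F [-0.7 -1.2  6.2] grip 48.7
lifted t 43.77 pos [ 0.4606 -0.0043  0.0971] w 0.0153 F [-0.5 -0.7 -1.9] grip 48.8
pre t 45.09 pos [0.621  0.1156 0.0561] w 0.0157 F [ 0.1  0.1 -1.8] grip 48.9
seat -0.0000 t 46.09 pos [0.6211 0.116  0.0525] w 0.0153 F [-0.9 -0.   7.1] grip 49.9
open t 46.42 pos [0.6209 0.116  0.0513] w 0.0359 F [-0.5  0.2 -0. ] grip 0.0
clear t 49.1 pos [ 0.4001 -0.2999  0.25  ] w 0.036 F [-0.1 -0.5  0. ] grip 0.0
wide (array([ 0.61247851, -0.14015203]), np.float64(59.0270643735379)) (0.6115, -0.1409)
narrow (array([0.62211687, 0.11682595]), np.float64(38.05908854109749)) (0.6209, 0.116)
```

View pics/s7.png

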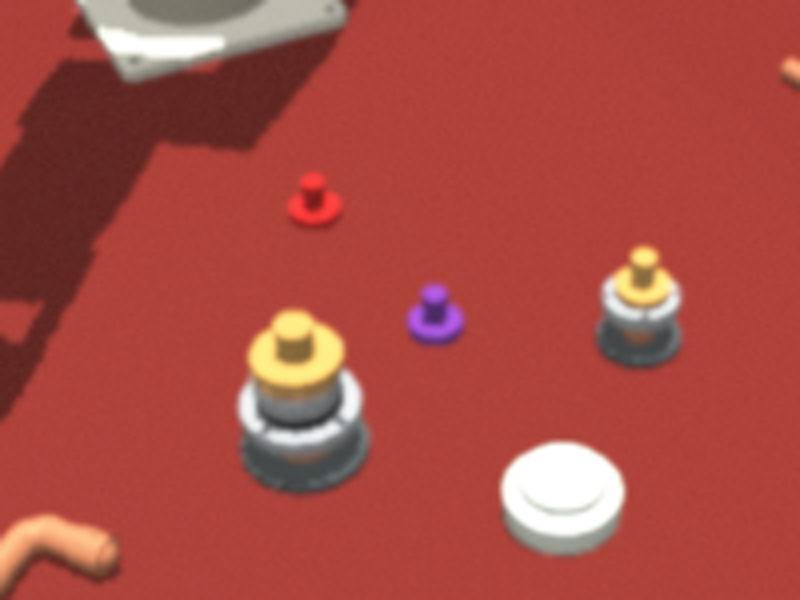

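View pics/t7.png

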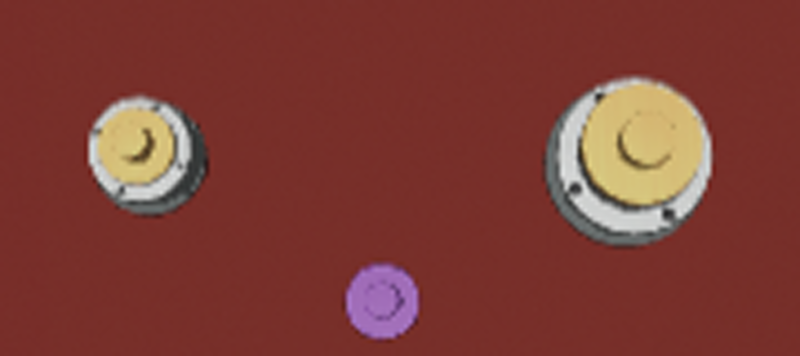

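Both caps sit flat, boss up, within about 1.5 mm of their flange axes. The wide stack shows the right order, and the purple and red look-alikes and the tub are untouched. I'm handing it in.

```bash
python3 -c "
from rig import manip as m
print(m.sign_off(),m.get_time())"
```

```text
the job is handed in; nothing more can be done
the job is handed in; nothing more can be done
```

I handed the job in after about 49 s of robot time: the wide flange carries seal, spacer, cork and large cap in that order, the narrow flange carries the small cap, and both caps measured within about 1.5 mm of centre; sign-off gave no verdict, and I found the fingertips about 30 mm higher than the stated geometry, so I gripped by measured height instead.

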